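# Stamp the back of a brass bezel tray in the hand press

## Robot

A 7-joint arm with a two-finger parallel gripper is mounted at the origin on the work surface. World frame = base frame: x ahead of the robot, y to its left, z up, the work surface at z = 0. Lengths are in m, angles in rad, forces in N, time in s.
With the tool pointing down it reaches from about 0.425 to 1.025 m from the base axis. Payload 3.6 kg.
Tool frame: the origin (TCP) lies midway between the tips of the shut fingers; the grasp point (between the pads) lies 19 mm behind it (r.hold_point_z is the distance from the TCP to the grasp point, in m); z points along the fingers, y is the line along which they close (so a half turn about z gives the same grasp; the last joint's range is limited). The gripper opens to 85 mm and grips with 20 to 120 N. Pads are 22 mm wide; open, the fingers measure 114 mm over their backs; the gripper's body (76 mm by 85 mm) begins 54 mm behind the grasp point. The pads swing forward as they close: fully open they stand 13 mm farther back than shut.
Start: joints at [1.171, 0.591, 0.048, 1.609, -0.033, 0.943, -0.034], TCP at [0.219, -0.691, 0.231] pointing down, gripper open.
Joint ranges: [-2.69, 2.69], [-0.47, 2.24], [-1.27, 1.36], [0.19, 2.51], [-1.53, 4.68], [0.08, 2.07], [-3.09, 3.09]. Speed limits (rad/s): [2.57, 2.57, 3.14, 3.14, 3.14, 3.14, 3.14].

## Interface

Orientations are given as a unit quaternion [w, x, y, z].
In Python, from rig import sensors, eyes, job, r gives the robot as it stands. The module is installed in compiled form; this text tells all that it offers.
- The arm moves only by the tool drive_tool, never from a script. Its arguments are lists of equal length, an entry for each row: "fingers": the closure, from 0 (fully open) to 1 (shut); "delta_pos": the shift along the tool's x, y, z in cm, a list of three; "spin": the turn about the tool's z in degrees. A call has 1 to 5 rows; each row is the pose to reach, as a shift and turn from the pose commanded when the call began, along the tool's axes at that moment; what a row does not reach only later rows make up. A row lasts 1/12 s, in which the tool goes at most 41.7 mm and 7.16 degrees, less where a joint would pass 70% of its speed; a pose out of reach is approached as far as the arm can. A call with a gripper value outside its range is refused whole. The fingers move at their own pace and stop on an object; the grip force is fixed at half the most. Time passes only in rows, so rows that repeat a pose let the fingers close. It gives the time, the measured TCP pose, the force, the opening and the grip force at its end, in the units of the state.
- sensors.sense(): the state, without advancing time (a new reading comes with each control period).
- eyes.snapshot(name): name is "scene" or "top" or "wrist"; returns a dict with "pixels" (420x560x3 uint8, red, green, blue), "mtx" (3x3 intrinsics, pixels), "k1" (the pictures are not rectified: a ray, as slopes to the right and down, at radius r is drawn at 1 + k1 r^2 times it, then the intrinsics apply), "cam_to_world" (4x4, takes a point from camera to world coordinates). Camera axes: x right, y down, z forward; pixel columns grow to the right and rows downward; lengths in m; the calibration is good to about 2 mm. A picture is of the moment at which its call begins. There is no depth.
- job.hand_in(): hands the job in; it is judged then, once.
The state is a dict: "time": time; "joints": joint angles; "qvel": joint speeds; "effort": joint torques, N m; "tool_pos": TCP position; "orientation": TCP orientation; "contact_force": force on the tool from outside, world axes, zero at the start; "moment": the same for the moment, N m; "opening": finger opening in m; "grasp_force": force on a finger pad.
Only numpy, scipy, OpenCV 4.12 (cv2) and the standard library are available. Lean on these libraries where they do the work, as an engineer would, in place of code of your own. Each camera call takes 0.05 s, during which the arm holds its last target. There are 200 camera calls.

## Task

Take the brass bezel tray from its stand and seat it with its open side down in the nest of the blue hand press, so that it drops right over the boss and lies flat. Let go of it, then swing the press's red-gripped lever all the way down to its stop to stamp the tray's back, and let the lever come back up to rest. Leave the tray in the nest, and do not disturb the silver tray or the other things on the bench.

Things in the scene. Friction and masses are not known exactly. Their poses are not given: they have to be found in the camera images.
- brass_tray: Yellow brass bezel tray, a shallow open box 36 (its x) x 44 (y) x 10 mm (z), 67 g: cavity 30 x 38 x 7 mm deep, rim 3 mm thick, plain flat back. Origin: centre of the rim plane (open side); z points to the back, so up when open side down. Starts in a stand, leaning 20 deg from upright, open side on the backrest: y level, z 20 deg above level, x down the backrest.
- silver_tray: A bystander: a silver-grey aluminium tray of the same shape in the other stand; same axes. Leave alone.
- stand_a: Fixed dark grey stand: base 90 x 70 x 8 mm, with a leaning backrest and ledge only 24 mm wide (along y), so the tray stands out 10 mm on either side. Origin: centre of the underside; the tray's origin is 58 mm above it. The tray's back faces the stand's +x. Either stand may be left or right; this one holds the brass tray.
- stand_b: The other stand, the same, holding the silver tray.
- press: Blue hand press, fixed: base 235 x 110 x 15 mm (x from -60 to 175). Origin: on the table under the nest's centre; x points from the nest to the lever's hinge, z up. The nest is a steel pedestal 50 (x) x 36 mm (y), its seat 60 mm above the table; the 44 mm wide tray overhangs it by 4 mm on each y side.
- nest_seat (a point): Centre of the seat plane, 60 mm above the table, axes as the press; the seated tray's origin comes here, its x along the press's x (either way). A boss 26 (x) x 34 (y) x 6 mm on the seat enters the cavity; two red walls 6 mm high, 40 mm apart in x, take the tray's 36 mm between them; y sides open. Open side up, the tray stands too high.
- press_hinge (a point): The lever's hinge: 130 mm in the press's +x from the nest centre, 95 mm above the table; the hinge axis is level, along the press's y.
- lever_grip (a point): Centre of the lever's red grip: a cylinder 20 mm across, 36 mm long along the press's y, on the end of a 14 mm wide arm, 220 mm from the hinge. At rest 312 mm above the table, 93 mm in the press's +x from the nest; at the stop 95 mm above the table, 90 mm in -x from the nest. Can be pinched on its ends, along y.
- lever (a joint): Angle of the lever: 0 at rest (80 degrees above level), growing as it swings over towards the operator and down, 1.40 rad at its stop (level, the punch 1 mm above a seated tray). A spring brings it back to 0; it takes about 4 to 9 N at the grip.
- spool: Bystander: pink spool, 90 mm in diameter, 70 mm high; origin at the centre of the underside.
- mug: Bystander: white mug, 80 mm in diameter, 95 mm high; origin at the centre of the underside.
- spray_can: Bystander: red can, 52 mm in diameter, 160 mm high; origin at the centre of the underside.
- blue_bottle: Bystander: blue bottle, 64 mm in diameter, 130 mm high; origin at the centre of the underside.
- dish: Bystander: small pale dish, 110 mm in diameter, 22 mm high; origin at the centre of the underside.
- screwdriver: Bystander: orange-handled screwdriver lying on the right; origin under its middle.
- jar: Bystander: amber jar, 60 mm in diameter, 60 mm high; origin at the centre of the underside.

How it is judged:
On the way, in this order (a step that is already met when the one before it is completed fails the run):
1. the brass tray is seated in the nest open side down and released (horizontal distance between brass_tray and nest_seat below 0.0045 m and z of brass_tray in the frame of nest_seat between -0.0025 and 0.0025 m and angle between brass_tray's own z axis and vertical below 0.07 rad and contact force between the fingers and brass_tray below 0.1 N), for 0.2 s.
2. the lever is swung down to its stop with the tray seated (horizontal distance between brass_tray and nest_seat below 0.0045 m and z of brass_tray in the frame of nest_seat between -0.0025 and 0.0025 m and angle between brass_tray's own z axis and vertical below 0.07 rad and value of joint lever above 1.34 rad), for 0.05 s.
At the end, for the whole second after the job is handed in: The brass tray lies open side down in the nest: its origin within 4.5 mm of the seat centre horizontally and 2.5 mm in height, level within 0.07 rad, at rest; the lever is back up at rest (joint below 0.08 rad) (horizontal distance between brass_tray and nest_seat below 0.0045 m and z of brass_tray in the frame of nest_seat between -0.0025 and 0.0025 m and angle between brass_tray's own z axis and vertical below 0.07 rad and value of joint lever below 0.08 rad and linear speed of brass_tray below 0.02 m/s); the robot touches nothing.
It fails at once if the silver tray or another bystander is moved by more than 20 mm (distance of any of silver_tray, spool, mug, spray_can, blue_bottle, dish, screwdriver, jar from where it was at the start of the episode above 0.02 m).
It also fails if it takes over 67 s, if anything falls off the work surface, if the arm or the gripper's body presses on something with over 40 N, if the wrist force passes 120 N, or if a joint passes its speed limit or range.

## Working session

There is one attempt and no reset: what is moved stays moved. The work goes in short steps, Python scripts to look and compute and a tool call to move; the robot and the scene stay as the last step left them, time stands still between calls to the robot, and variables do not carry over. Pictures are saved under pics/ and viewed, at most 10 in all, crops included, and the job is handed in when it is done.

Besides the shell and the picture viewer there is one more tool, called after ">>>" by a JSON object that holds its "api" and its "payload". drive_tool: Moves the arm, as the interface text tells. Its arguments: {"type":"object","properties":{"fingers":{"type":"array"},"delta_pos":{"type":"array"},"spin":{"type":"array"}},"required":["fingers","delta_pos","spin"]}

```bash
mkdir -p pics; cat > h.py <<'E'
from rig import sensors, eyes, job, r
import numpy as np, cv2, json
from scipy.spatial.transform import Rotation as R
def snap(name,tag):
    s=eyes.snapshot(name); cv2.imwrite(f'pics/{tag}.png',s['pixels'][:,:,::-1])
    np.savez(f'pics/{tag}.npz',**s); return s
def load(tag): return dict(np.load(f'pics/{tag}.npz'))
def ray(s,u,v):
    K=s['mtx']; k=float(s['k1']); d=np.array([(u-K[0,2])/K[0,0],(v-K[1,2])/K[1,1]]); x=d.copy()
    for _ in range(30): x=d/(1+k*(x@x))
    T=s['cam_to_world']; w=T[:3,:3]@np.array([x[0],x[1],1]); return T[:3,3],w/np.linalg.norm(w)
def atz(s,u,v,z):
    o,d=ray(s,u,v); return o+d*(z-o[2])/d[2]
def tri(obs):
    A=np.zeros((3,3));b=np.zeros(3)
    for s,u,v in obs:
        o,d=ray(s,u,v);P=np.eye(3)-np.outer(d,d);A+=P;b+=P@o
    p=np.linalg.solve(A,b); return p
def proj(s,p):
    T=s['cam_to_world'];c=T[:3,:3].T@(np.asarray(p)-T[:3,3]);x=c[:2]/c[2];x=x*(1+float(s['k1'])*(x@x))
    K=s['mtx'];return np.array([K[0,0]*x[0]+K[0,2],K[1,1]*x[1]+K[1,2]])
def pose():
    s=sensors.sense();q=s['orientation'];return np.array(s['tool_pos']),R.from_quat([q[1],q[2],q[3],q[0]]),s
E
python3 - <<'E'
from h import *
a=snap('scene','s0');b=snap('top','t0')
for s in(a,b): print(s['cam_to_world'].round(3),s['mtx'].round(1),s['k1'])
p,o,s=pose();print(p,o.as_matrix().round(3),s['opening'],r.hold_point_z,s['time'])
def up(x):return cv2.resize(x,(800,600),interpolation=cv2.INTER_CUBIC)
for n in('s0','t0'):cv2.imwrite(f'pics/{n}u.png',up(cv2.imread(f'pics/{n}.png')))
E
```

```text
[[-0.761  0.408 -0.504  1.201]
 [ 0.648  0.483 -0.588  0.666]
 [ 0.003 -0.774 -0.633  0.974]
 [ 0.     0.     0.     1.   ]] [[453.5   0.  279.6]
 [  0.  453.5 214.8]
 [  0.    0.    1. ]] -0.09954155770423657
[[ 0.01  -0.986  0.164  0.346]
 [-1.    -0.008  0.01  -0.07 ]
 [-0.009 -0.164 -0.986  1.596]
 [ 0.     0.     0.     1.   ]] [[457.9   0.  284.9]
 [  0.  457.9 211.2]
 [  0.    0.    1. ]] 0.023102314298786425
[ 0.21876098 -0.6904215   0.23025337] [[ 0.953  0.302 -0.001]
 [ 0.302 -0.953  0.002]
 [-0.    -0.002 -1.   ]] 0.08550226080142267 0.0187 0.1
```

View pics/s0u.png

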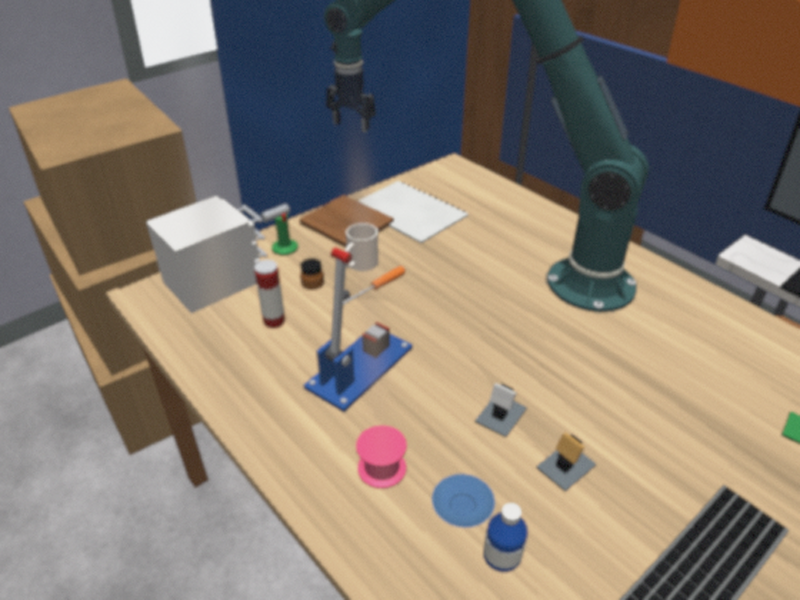

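View pics/t0u.png

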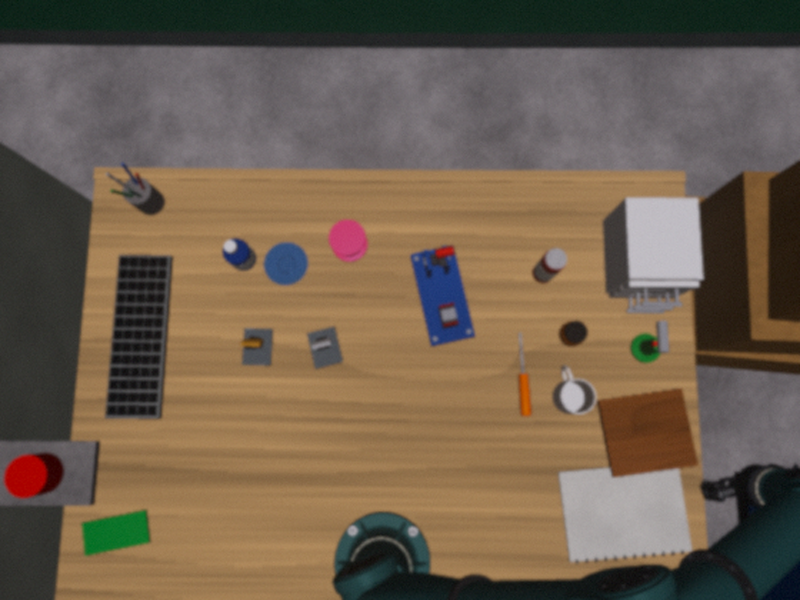

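The scene view shows the brass tray at about (570,447), the silver tray at (503,400), the press nest at (376,338) and the lever grip at (343,255), all in 800-wide pixels. In the top view the brass stand is at (257,347) and the nest at (449,315). I'll zoom in next.

```bash
python3 - <<'E'
import cv2,numpy as np
a=cv2.imread('pics/s0.png');b=cv2.imread('pics/t0.png')
def c(im,u,v,w,h,W,H):
    return cv2.resize(im[v:v+h,u:u+w],(W,H),interpolation=cv2.INTER_CUBIC)
# scale 8 for stand, 4 scene press
m=np.zeros((600,800,3),np.uint8)
m[:300,:400]=c(a,370,295,50,37,400,300)[:300]   # scale 8 (origin 370,295)
m[:300,400:]=c(b,160,222,50,37,400,300)   # origin 160,222 scale8
m[300:,:400]=c(a,205,165,100,75,400,300)*1 # press upper? scale4
m[300:,400:]=c(b,280,170,66,50,400,300)[:300] # ~6.06
cv2.imwrite('pics/m0.png',m)
E
```

```text
(no output)
```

View pics/m0.png

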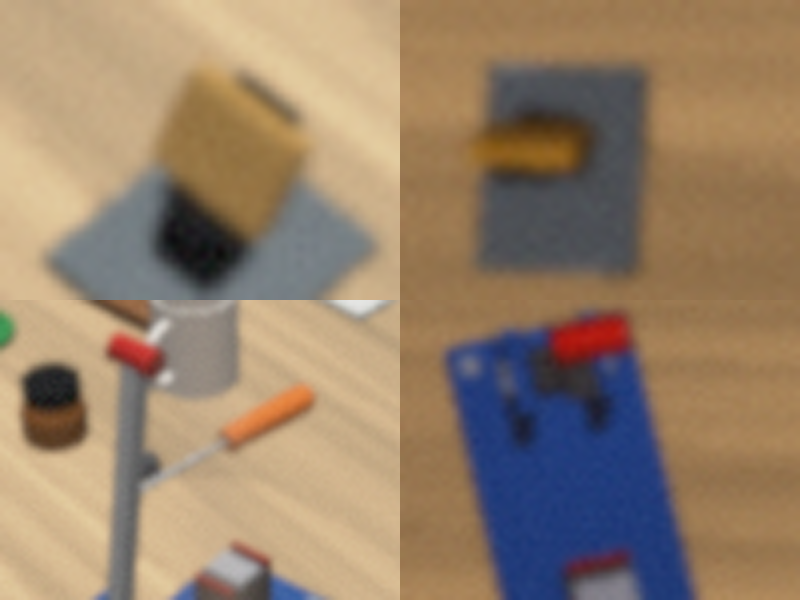

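The crops show the brass tray's plain back facing the camera (world +x), and the press hinge on the far side with its nest toward the robot. Next I'll fit the bases from colour masks.

```bash
python3 - <<'E'
from h import *
a=load('s0');b=load('t0')
def rect(s,mask,box,z):
    m=np.zeros_like(mask);x0,y0,x1,y1=box;m[y0:y1,x0:x1]=mask[y0:y1,x0:x1]
    m=cv2.morphologyEx(m,cv2.MORPH_OPEN,np.ones((3,3)))
    cs,_=cv2.findContours(m,0,1);c=max(cs,key=cv2.contourArea)[:,0].astype(float)
    ctr=c.mean(0); 
    P=np.array([atz(s,u,v,z)[:2] for u,v in c])
    (cx,cy),(w,h),ang=cv2.minAreaRect((P*1000).astype(np.float32));bp=cv2.boxPoints(((cx,cy),(w,h),ang))
    print(z,np.round([cx,cy,w,h,ang],1),bp.round(0).tolist())
for n,s,bx in(('top',b,((160,220,210,262),(210,222,250,265),(280,165,345,250))),('scene',a,((370,300,420,345),(325,265,375,310),(205,225,295,290)))):
    hsv=cv2.cvtColor(s['pixels'],cv2.COLOR_RGB2HSV);H,S,V=cv2.split(hsv)
    rgb=s['pixels'].astype(int);grey=((rgb[...,0]-rgb[...,2])<12).astype(np.uint8)*255
    blue=((H>100)&(H<125)&(S>110)).astype(np.uint8)*255
    print(n);rect(s,grey,bx[0],.008);rect(s,grey,bx[1],.008);rect(s,blue,bx[2],.015)
    red=(((H<6)|(H>172))&(S>130)).astype(np.uint8);k,l,st,ce=cv2.connectedComponentsWithStats(red)
    for i in range(1,k):
        u,v=ce[i]
        if st[i,4]>5 and bx[2][0]-5<u<bx[2][2]+20 and bx[2][1]-70<v<bx[2][3]: print('red',st[i],ce[i].round(1))
# montage points
st=[(490,65),(647,68),(636,272),(478,270)]
P=[atz(b,160+(u-400)/8,222+v/8,.008).round(3)[:2] for u,v in st];print(P,np.mean(P,0))
for u,v in((411,255),(452,246),(474,336),(433,346)):print(atz(b,u*.7,v*.7,.015).round(3))
E
```

```text
top
0.008 [496.  310.3  80.2  62.7   0.5] [[456.0, 341.0], [456.0, 279.0], [536.0, 279.0], [536.0, 342.0]]
0.008 [496.  147.1  84.6  63.8  15.5] [[447.0, 167.0], [464.0, 105.0], [545.0, 128.0], [528.0, 189.0]]
0.015 [ 627.5 -138.1  228.9  103.1   13.4] [[504.0, -115.0], [528.0, -215.0], [751.0, -162.0], [727.0, -61.0]]
red [305 172  13   9  86] [310.8 175.9]
red [311 225   8   3  15] [314.7 226.3]
scene
0.008 [4.969e+02 3.135e+02 8.700e+01 6.750e+01 3.000e-01] [[453.0, 347.0], [454.0, 280.0], [541.0, 280.0], [540.0, 347.0]]
0.008 [483.  143.9 120.6  73.   22.6] [[413.0, 154.0], [441.0, 87.0], [553.0, 133.0], [525.0, 201.0]]
0.015 [ 667.7 -140.3  195.   121.2   42.4] [[555.0, -161.0], [637.0, -251.0], [781.0, -119.0], [699.0, -30.0]]
red [232 174  13   9  73] [238.4 178. ]
[array([0.539, 0.343]), array([0.538, 0.275]), array([0.449, 0.275]), array([0.45 , 0.344])] [0.494   0.30925]
[ 0.726 -0.062  0.015]
[ 0.749 -0.164  0.015]
[ 0.525 -0.217  0.015]
[ 0.5   -0.117  0.015]
```

```bash
python3 - <<'E'
from h import *
a=load('s0');b=load('t0')
ps=np.array([571.6,-151.4,0])/1e3;y=np.deg2rad(13.4);X=np.array([np.cos(y),np.sin(y),0])
g=tri([(a,238.4,178),(b,310.8,175.9)]);print('grip',g,ps+X*.093+[0,0,.312])
for n,p in(('grip',ps+X*.093+[0,0,.312]),('wall-',ps-X*.023+[0,0,.066]),('wall+',ps+X*.023+[0,0,.066])):print(n,proj(a,p),proj(b,p))
st=np.array([.495,.311,0])
# tray centre of rim plane at +58mm; x-offset unknown => project
for q in(b'',):
  c=st+[0,0,.058]
  zt=np.array([np.cos(np.deg2rad(20)),0,np.sin(np.deg2rad(20))]);xt=np.array([np.sin(np.deg2rad(20)),0,-np.cos(np.deg2rad(20))])
  for sx in(-.018,.018):
    for sy in(-.022,.022):
      p=c+zt*.01+xt*sx+[0,sy,0];u=proj(a,p);v=proj(b,p);print(sx,sy,p.round(4),(u-[370,295])*8,(v-[160,222])*8+[400,0])
E
```

```text
grip [ 0.66104352 -0.12913856  0.31499122] [ 0.66206816 -0.12984744  0.312     ]
grip [237.63654046 178.92433121] [310.79178063 176.03239505]
wall- [266.64291713 227.75067671] [315.31485617 226.24159459]
wall+ [257.30969665 235.84058088] [312.1492084 213.0922766]
-0.018 -0.022 [0.4982 0.289  0.0783] [182.6073155   64.23233704] [572.38637726 142.29817572]
-0.018 0.022 [0.4982 0.333  0.0783] [292.61336456 146.83434489] [466.59946128 141.40567774]
0.018 -0.022 [0.5106 0.289  0.0445] [140.93885549 151.45381664] [592.16694412 121.5729533 ]
0.018 0.022 [0.5106 0.333  0.0445] [248.53686106 234.62966464] [488.79211542 120.69883752]
```

>>> {"api": "drive_tool", "payload": {"fingers": [0,0,0,0,0], "delta_pos": [[3.7,-1.6,0],[7.3,-3.2,0],[11,-4.8,0],[14.7,-6.4,0],[18.3,-7.9,0]], "spin": [4,8,12,17.5,17.5]}}

```text
time: 0.52
tool_pos: [0.3708, -0.5585, 0.2307]
orientation: [-0.001, 1.0, -0.001, -0.0]
contact_force: [0.8, -0.7, 0.1]
opening: 0.0854
grasp_force: 0.0
```

>>> {"api": "drive_tool", "payload": {"fingers": [0,0,0,0,0], "delta_pos": [[1.6,-3.6,0],[3.2,-7.2,0],[4.8,-10.8,0],[6.4,-14.4,0],[8,-18,0]], "spin": [0,0,0,0,0]}}

```text
time: 0.93
tool_pos: [0.4495, -0.3784, 0.2309]
orientation: [-0.0, 1.0, 0.001, -0.0]
contact_force: [0.7, 0.3, -0.3]
opening: 0.0856
grasp_force: 0.0
```

>>> {"api": "drive_tool", "payload": {"fingers": [0,0,0,0,0], "delta_pos": [[0.5,-4,0],[1,-8,0],[1.5,-12,0],[2,-16,0],[2.5,-20,0]], "spin": [0,0,0,0,0]}}

```text
time: 1.35
tool_pos: [0.4736, -0.1784, 0.2311]
orientation: [-0.0, 1.0, 0.001, -0.0]
contact_force: [1.3, 0.8, -0.1]
opening: 0.0855
grasp_force: 0.0
```

>>> {"api": "drive_tool", "payload": {"fingers": [0,0,0,0,0], "delta_pos": [[0,-4,0],[0,-8,0],[0,-12,0],[0,-16,0],[0,-20,0]], "spin": [0,0,0,0,0]}}

```text
time: 1.77
tool_pos: [0.4731, 0.0214, 0.2312]
orientation: [0.0, 1.0, 0.001, -0.0]
contact_force: [0.8, -1.0, 0.5]
opening: 0.0851
grasp_force: 0.0
```

>>> {"api": "drive_tool", "payload": {"fingers": [0,0,0,0,0], "delta_pos": [[0.5,-4,0],[1,-8,0],[1.5,-12,0],[2,-16,0],[2,-20,0]], "spin": [0,0,0,0,0]}}

```text
time: 2.18
tool_pos: [0.494, 0.2215, 0.2312]
orientation: [-0.0, 1.0, 0.0, 0.0]
contact_force: [1.0, -0.6, -0.0]
opening: 0.0855
grasp_force: 0.0
```

>>> {"api": "drive_tool", "payload": {"fingers": [0,0,0,0,0], "delta_pos": [[0,-3,2],[0,-6,4],[0,-8.9,6],[0,-8.9,6],[0,-8.9,6]], "spin": [0,0,0,0,0]}}

```text
time: 2.6
tool_pos: [0.4916, 0.3103, 0.1695]
orientation: [0.001, 1.0, 0.003, -0.002]
contact_force: [0.1, -0.8, 0.6]
opening: 0.0855
grasp_force: 0.0
```

```bash
python3 - <<'E'
from h import *
p,o,s=pose();print(p,s['time'])
a=snap('wrist','w1');print(a['cam_to_world'].round(3))
cv2.imwrite('pics/w1u.png',cv2.resize(cv2.imread('pics/w1.png'),(800,600),interpolation=cv2.INTER_CUBIC))
E
```

```text
[0.49161314 0.31029467 0.16954785] 2.6
[[ 0.006 -0.953 -0.304  0.568]
 [-1.    -0.005 -0.004  0.31 ]
 [ 0.002  0.304 -0.953  0.314]
 [ 0.     0.     0.     1.   ]]
```

View pics/w1u.png

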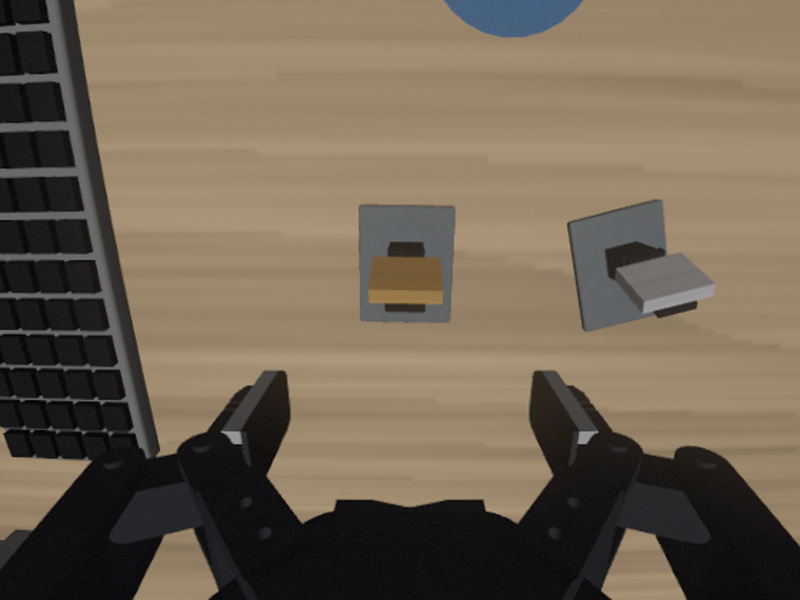

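The wrist view shows the brass tray at (406,280). Its upper back edge runs from (370,291) to (443,291) and the top face spans rows 291–303. The pads are symmetric about column 411.

```bash
python3 - <<'E'
from h import *
a=load('w1')
f=lambda u,v,z:atz(a,(u+.5)*.7-.5,(v+.5)*.7-.5,z).round(4)
print('back top',f(370,291,.0783),f(443,291,.0783),'rim top',f(370,303,.0749),f(442,303,.0749),'back bot',f(373,257,.0445),f(440,257,.0445))
print('base',[f(*q,.008) for q in((360,205),(455,207),(450,322),(361,321))])
E
```

```text
back top [0.496  0.3323 0.0783] [0.4962 0.2893 0.0783] rim top [0.4874 0.3328 0.0749] [0.4876 0.2894 0.0749] back bot [0.509  0.333  0.0445] [0.5092 0.289  0.0445]
base [array([0.5391, 0.3448, 0.008 ]), array([0.5381, 0.2763, 0.008 ]), array([0.4492, 0.2768, 0.008 ]), array([0.4497, 0.3466, 0.008 ])]
```

>>> {"api": "drive_tool", "payload": {"fingers": [0,0,0,0,0], "delta_pos": [[0.2,0,4],[0.2,0,8],[0.2,0,11],[0.2,0,12.3],[0.2,0,12.3]], "spin": [0,0,0,0,0]}}

```text
time: 3.07
tool_pos: [0.4942, 0.3057, 0.0462]
orientation: [0.002, 1.0, -0.0, -0.002]
contact_force: [0.1, -1.0, -0.0]
opening: 0.0854
grasp_force: 0.0
```

>>> {"api": "drive_tool", "payload": {"fingers": [0.3,0.5,0.7,0.8,0.8], "delta_pos": [[0,0,0],[0,0,0],[0,0,0],[0,0,0],[0,0,0]], "spin": [0,0,0,0,0]}}

```text
time: 3.48
tool_pos: [0.4968, 0.3095, 0.0507]
orientation: [-0.001, 1.0, 0.001, 0.002]
contact_force: [-0.8, -0.9, 5.8]
opening: 0.0425
grasp_force: 60.1
```

```bash
python3 - <<'E'
from h import *
p,o,s=pose();print(p,s)
E
```

```text
[0.49680155 0.30951261 0.05067732] {'time': 3.4833, 'joints': array([-0.6081109 ,  0.67361269, -0.0372551 ,  2.03779582,  0.05657964,
        0.4270571 , -2.2582889 ]), 'qvel': array([-0.000451  , -0.00103928,  0.0015286 , -0.00097874,  0.00016965,
        0.00099626,  0.00158598]), 'effort': array([-4.69537592e-02, -4.61715889e+01,  3.66971316e-01, -9.50811893e+00,
        1.21200748e-02, -1.83695764e-01,  2.82876816e-02]), 'tool_pos': array([0.49680155, 0.30951261, 0.05067732]), 'orientation': array([-1.13365002e-03,  9.99997761e-01,  5.76897739e-04,  1.69124988e-03]), 'contact_force': array([-0.80736134, -0.8802848 ,  5.77538071]), 'moment': array([-0.08802162,  0.07657019, -0.02792164]), 'grasp_force': 60.11277437210083, 'opening': 0.042529505976229495}
```

>>> {"api": "drive_tool", "payload": {"fingers": [0.8,0.8,0.8,0.8,0.8], "delta_pos": [[0.3,0,-3],[0.6,0,-6],[0.6,0,-9],[0.6,2,-11],[0.6,5,-11]], "spin": [0,0,0,0,0]}}

```text
time: 3.9
tool_pos: [0.5047, 0.2644, 0.1644]
orientation: [-0.005, 1.0, 0.004, 0.006]
contact_force: [1.4, -0.8, -0.9]
opening: 0.0429
grasp_force: 61.9
```

>>> {"api": "drive_tool", "payload": {"fingers": [0.8,0.8,0.8,0.8,0.8], "delta_pos": [[0.5,4,0],[1,8,0],[1.5,12,0],[2,16,0],[2.5,20,0]], "spin": [0,0,0,0,0]}}

```text
time: 4.32
tool_pos: [0.5269, 0.0569, 0.1596]
orientation: [-0.0, 1.0, 0.001, 0.001]
contact_force: [0.4, -0.1, -1.7]
opening: 0.0425
grasp_force: 61.8
```

>>> {"api": "drive_tool", "payload": {"fingers": [0.8,0.8,0.8,0.8,0.8], "delta_pos": [[0.5,3,1],[1,6,3],[1,6,5],[1,6,7],[1,6,7]], "spin": [0,0,0,0,0]}}

```text
time: 4.73
tool_pos: [0.5348, -0.0025, 0.0865]
orientation: [0.0, 1.0, -0.0, -0.002]
contact_force: [0.6, -0.0, -0.8]
opening: 0.0429
grasp_force: 61.8
```

```bash
python3 - <<'E'
from h import *
p,o,s=pose();print(p,s['opening'],s['grasp_force'],s['contact_force'])
a=snap('wrist','w2');b=snap('scene','s2')
w=cv2.imread('pics/w2.png')[150:360,150:430];c=cv2.imread('pics/s2.png')
q=proj(b,p).astype(int);print(q)
c=c[q[1]-60:q[1]+45,q[0]-70:q[0]+70]
cv2.imwrite('pics/m2.png',np.hstack([cv2.resize(x,(400,300),interpolation=cv2.INTER_CUBIC) for x in(w,c)]))
E
```

```text
[ 0.53483166 -0.00245472  0.08645481] 0.04292641139837247 61.75075113773346 [ 0.60947751 -0.00283216 -0.75931043]
[304 247]
```

View pics/m2.png

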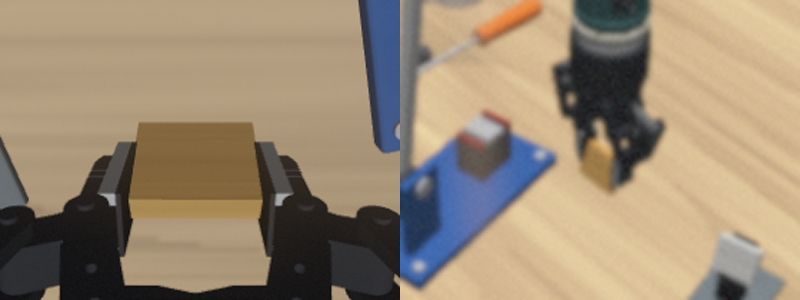

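The left half shows the tray held between the pads with its back up and forward: upper back edge at row 200, lower at 123, top face to 217. The right half shows it clear of the press. I'll estimate its lean.

```bash
python3 - <<'E'
from h import *
from scipy.optimize import least_squares
def fit(tag,obs,x0):
    a=load(tag)
    def f(q):
        x,y,z,t=q;zt=np.array([np.cos(t),0,np.sin(t)]);xt=np.array([np.sin(t),0,-np.cos(t)]);r=[]
        for (sx,sy,sz),uv in obs: r+=list(proj(a,np.array([x,y,z])+xt*sx+zt*sz+[0,sy,0])-uv)
        return r
    s=least_squares(f,x0);print(s.x,np.rad2deg(s.x[3]),np.abs(s.fun).max());return s.x
k=lambda u,v:np.array([150+(u+.5)*.7-.5,150+(v+.5)*.7-.5])
c=.018;d=.022
x=fit('w2',[((-c,d,.01),k(130,200)),((-c,-d,.01),k(261,199)),((c,d,.01),k(136,123)),((c,-d,.01),k(253,123)),((-c,d,0),k(131,217)),((-c,-d,0),k(260,217))],[.53,0,.09,.35])
p,o,s=pose();t=x[3];print('low edge z',x[2]-c*np.cos(t), 'drop',x[2]-c*np.cos(t))
E
```

```text
[ 0.53040483 -0.00353693  0.09225308  0.36330928] 20.816088567234743 2.234277527576893
low edge z 0.07542800900824645 drop 0.07542800900824645
```

>>> {"api": "drive_tool", "payload": {"fingers": [0.8,0.8,0.8,0.8,0.8], "delta_pos": [[0,0,3],[0,0,6],[0,0,7],[0,0,7.3],[0,0,7.5]], "spin": [0,0,0,0,0]}}

```text
time: 5.25
tool_pos: [0.5374, -0.0008, 0.014]
orientation: [-0.0, 1.0, 0.001, 0.0]
contact_force: [0.1, -0.2, -0.8]
opening: 0.0428
grasp_force: 61.8
```

>>> {"api": "drive_tool", "payload": {"fingers": [0.8,0.8], "delta_pos": [[0,0,0.2],[0,0,0.2]], "spin": [0,0]}}

```text
time: 5.42
tool_pos: [0.5377, -0.0011, 0.0124]
orientation: [-0.0, 1.0, 0.001, 0.001]
contact_force: [-0.8, -0.5, -1.0]
opening: 0.0427
grasp_force: 61.8
```

>>> {"api": "drive_tool", "payload": {"fingers": [0.8,0.8,0.8], "delta_pos": [[0,0,0.2],[0,0,0.3],[0,0,0.3]], "spin": [0,0,0]}}

```text
time: 5.67
tool_pos: [0.5376, -0.0013, 0.0093]
orientation: [-0.0, 1.0, 0.001, 0.001]
contact_force: [-0.6, -1.0, 5.0]
opening: 0.0426
grasp_force: 62.6
```

>>> {"api": "drive_tool", "payload": {"fingers": [0.8,0.8,0.8,0.8], "delta_pos": [[-0.2,0,0.2],[-0.5,0,0.3],[-0.8,0,0.3],[-0.8,0,0.3]], "spin": [0,0,0,0]}}

```text
time: 6.0
tool_pos: [0.5371, -0.0013, 0.009]
orientation: [-0.001, 1.0, 0.0, 0.009]
contact_force: [4.8, -0.3, 18.0]
opening: 0.0422
grasp_force: 63.6
```

```bash
python3 - <<'E'
from h import *
a=snap('wrist','w3')
p,o,s=pose();print(p,s['contact_force'])
w=cv2.imread('pics/w3.png')[150:360,150:430]
cv2.imwrite('pics/m3.png',cv2.resize(w,(400,300),interpolation=cv2.INTER_CUBIC))
E
```

```text
[ 0.53702076 -0.00128869  0.00898912] [ 4.58024562 -1.37633648 17.21854779]
```

View pics/m3.png

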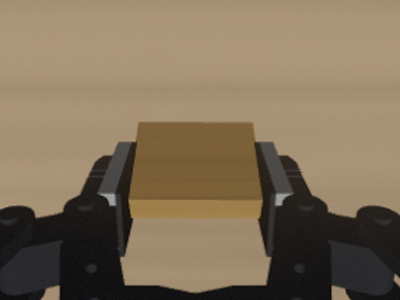

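>>> {"api": "drive_tool", "payload": {"fingers": [0.8,0.3,0.1,0,0], "delta_pos": [[-0.8,0,-0.2],[-2,0,-0.2],[-3,0,-0.4],[-3,0,-1],[-3,0,-1]], "spin": [0,0,0,0,0]}}

```text
time: 6.47
tool_pos: [0.4981, -0.0014, 0.0161]
orientation: [0.0, 1.0, 0.001, -0.0]
contact_force: [0.2, 0.4, -0.0]
opening: 0.0859
grasp_force: 0.0
```

```bash
python3 - <<'E'
from h import *
a=snap('wrist','w4')
p,o,s=pose();print(p,s['contact_force'],s['opening'])
w=cv2.imread('pics/w4.png')[150:360,150:430]
cv2.imwrite('pics/m4.png',cv2.resize(w,(400,300),interpolation=cv2.INTER_CUBIC))
E
```

```text
[ 0.49931769 -0.00133916  0.01593275] [ 0.03630002  0.43892434 -0.05789997] 0.08567821993958276
```

View pics/m4.png

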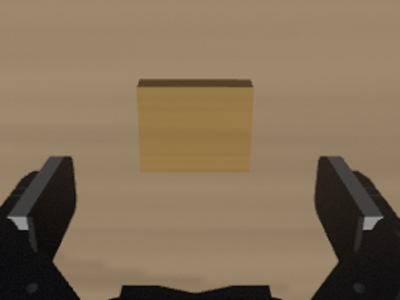

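It toppled as planned: the tray lies back up at crop (195,129), between and ahead of the fingers.

```bash
python3 - <<'E'
from h import *
a=load('w4')
P=np.array([atz(a,150+(u+.5)*.7-.5,150+(v+.5)*.7-.5,.01) for u,v in((137,87),(253,87),(251,171),(140,171))]);print(P.round(4),P.mean(0))
p,o,s=pose();print(p,o.as_matrix().round(3))
E
```

```text
[[ 0.5247  0.0196  0.01  ]
 [ 0.5248 -0.0244  0.01  ]
 [ 0.4888 -0.0252  0.01  ]
 [ 0.4888  0.0199  0.01  ]] [ 0.50675899 -0.00255709  0.01      ]
[ 0.49931769 -0.00133916  0.01593275] [[ 1.     0.001  0.002]
 [ 0.001 -1.     0.   ]
 [ 0.002 -0.    -1.   ]]
```

>>> {"api": "drive_tool", "payload": {"fingers": [0,0,0,0], "delta_pos": [[0.7,0.1,0.5],[0.7,0.1,1],[0.7,0.1,1.4],[0.7,0.1,1.4]], "spin": [0,0,0,0]}}

```text
time: 6.85
tool_pos: [0.5057, -0.0024, 0.0001]
orientation: [0.0, 1.0, 0.001, -0.001]
contact_force: [-0.6, 0.1, -0.4]
opening: 0.086
grasp_force: 0.0
```

>>> {"api": "drive_tool", "payload": {"fingers": [0.2,0.3,0.4,0.4], "delta_pos": [[0,0,0],[0,0,0],[0,0,0],[0,0,0]], "spin": [0,0,0,0]}}

```text
time: 7.18
tool_pos: [0.5057, -0.0024, 0.0013]
orientation: [0.0, 1.0, 0.001, 0.0]
contact_force: [0.8, 0.6, -1.1]
opening: 0.0511
grasp_force: 0.0
```

No table contact with 51 mm opening; close on the tray, then lift a little and check.

>>> {"api": "drive_tool", "payload": {"fingers": [0.5,0.8,0.8,0.8], "delta_pos": [[0,0,0],[0,0,0],[0,0,0],[0,0,0]], "spin": [0,0,0,0]}}

```text
time: 7.52
tool_pos: [0.5058, -0.0023, 0.0018]
orientation: [-0.0, 1.0, 0.001, 0.0]
contact_force: [-0.7, -0.2, 5.6]
opening: 0.0421
grasp_force: 60.4
```

>>> {"api": "drive_tool", "payload": {"fingers": [0.8,0.8,0.8,0.8,0.8], "delta_pos": [[0,0,-1],[0,0,-3],[0,0,-6],[0,0,-9],[0,0,-12]], "spin": [0,0,0,0,0]}}

```text
time: 7.93
tool_pos: [0.5051, -0.0025, 0.1228]
orientation: [0.0, 1.0, 0.001, -0.0]
contact_force: [0.4, 0.3, -0.7]
opening: 0.0418
grasp_force: 61.4
```

```bash
python3 - <<'E'
from h import *
a=snap('wrist','w5')
p,o,s=pose();print(p,s['contact_force'],s['opening'],s['grasp_force'])
w=cv2.imread('pics/w5.png')[150:360,150:430]
cv2.imwrite('pics/m5.png',cv2.resize(w,(560,420),interpolation=cv2.INTER_CUBIC))
E
```

```text
[ 0.50851932 -0.00242614  0.12777697] [0.81066549 0.427734   2.62074942] 0.04203084067341287 61.44263505935669
```

View pics/m5.png

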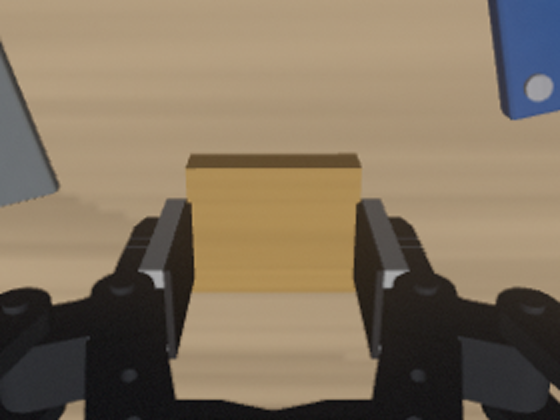

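The tray is held flat, with the pads at the middle of its sides. Next I'll move to a standoff just short of the nest so the wrist camera looks down on it.

>>> {"api": "drive_tool", "payload": {"fingers": [0.8,0.8,0.8,0.8,0.8], "delta_pos": [[-0.1,4,-0.5],[-0.2,8,-1],[-0.4,12,-1],[-0.5,16.5,-1],[-0.5,16.5,-1]], "spin": [-4,-8,-13.4,-13.4,-13.4]}}

```text
time: 8.4
tool_pos: [0.4995, -0.1779, 0.1319]
orientation: [0.003, 0.994, 0.111, -0.0]
contact_force: [-0.5, -0.9, -0.2]
opening: 0.0421
grasp_force: 61.4
```

>>> {"api": "drive_tool", "payload": {"fingers": [0.8,0.8], "delta_pos": [[0,0,0],[0,0,0]], "spin": [0,0]}}

```text
time: 8.57
tool_pos: [0.5006, -0.1674, 0.1314]
orientation: [-0.0, 0.993, 0.117, -0.0]
contact_force: [0.6, 0.6, -0.2]
opening: 0.0417
grasp_force: 61.4
```

```bash
python3 - <<'E'
from h import *
a=snap('wrist','w6')
p,o,s=pose();print(p,o.as_matrix().round(3))
ps=np.array([571.6,-151.4,0])/1e3;y=np.deg2rad(13.4);X=np.array([np.cos(y),np.sin(y),0]);Y=np.array([-X[1],X[0],0])
w=cv2.imread('pics/w6.png')
q=proj(a,ps+[0,0,.066]);print('nest',q)
for n,p in(('wall+',ps+X*.02+[0,0,.066]),('wall-',ps-X*.02+[0,0,.066])):
  for s in(-1,1):print(n,(proj(a,p+s*Y*.018)*800/560).round(1))
cv2.imwrite('pics/w6u.png',cv2.resize(w,(800,600),interpolation=cv2.INTER_CUBIC))
E
```

```text
[ 0.50082523 -0.16599484  0.13134009] [[ 0.972  0.234 -0.   ]
 [ 0.234 -0.972  0.001]
 [-0.    -0.001 -1.   ]]
nest [286.46726956 119.7767921 ]
wall+ [447.5 127.2]
wall+ [371.  127.2]
wall- [445.5 212.9]
wall- [373.  212.9]
```

View pics/w6u.png

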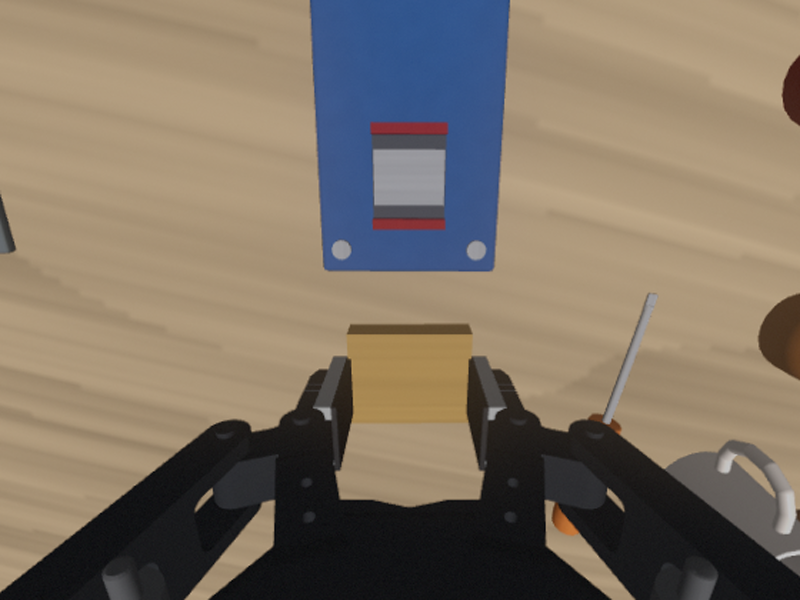

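The nest's red walls lie at rows 123–134 and 219–230, columns 371–447. The held tray's back spans rows 334–422, columns 348–472. I'll compare the two within this same image.

```bash
python3 - <<'E'
from h import *
a=load('w6');p,o,s=pose()
f=lambda u,v,z:atz(a,(u+.5)*.7-.5,(v+.5)*.7-.5,z)
def g(pts,z):
    P=np.array([f(u,v,z) for u,v in pts]);
    L=(P-p)@o.as_matrix();print((L*1000).round(1).tolist(),'mean',(L.mean(0)*1000).round(1));return L.mean(0),P.mean(0)
n,N=g(((371,134),(446.5,134),(445,219),(373.5,219)),.066)
b,_=g(((374,149),(445,149),(445,206),(374.5,206)),.066)
t,T=g(((348,334),(472,334),(469,422),(352,422)),.1395)
print('nest',N,'tray',T,'move cm',(n-t)*100,(b-t)*100)
E
```

```text
[[89.3, -15.6, 65.4], [89.2, 20.0, 65.3], [49.3, 20.1, 65.3], [49.4, -15.5, 65.4]] mean [69.3  2.2 65.3]
[[82.6, -14.4, 65.4], [82.5, 19.4, 65.3], [55.7, 20.0, 65.3], [55.8, -14.9, 65.4]] mean [69.1  2.5 65.3]
[[18.4, -19.5, -8.1], [18.3, 24.2, -8.2], [-17.9, 24.7, -8.2], [-17.8, -19.7, -8.1]] mean [ 0.2  2.4 -8.2]
nest [ 0.56871151 -0.15186594  0.066     ] tray [ 0.50163604 -0.1683228   0.1395    ] move cm [ 6.90664437 -0.02136545  7.34981439] [6.88773333 0.00870311 7.34978627]
```

```bash
python3 - <<'E'
from h import *
p,o,s=pose();print(p,s['joints'].round(3));w=load('w6')['cam_to_world'];print(o.as_matrix().T@(w[:3,3]-p))
E
```

```text
[ 0.50082523 -0.16599484  0.13134009] [ 0.348  0.497 -0.152  2.124  0.141  0.53  -1.242]
[ 0.07557163  0.00212936 -0.14424614]
```

The punch stands out from the raised lever close to where the wrist camera would be, so I'll turn the tool half round first. The tray is symmetric.

>>> {"api": "drive_tool", "payload": {"fingers": [0.8,0.8,0.8,0.8,0.8], "delta_pos": [[0,0,0],[0,0,0],[0,0,0],[0,0,0],[0,0,0]], "spin": [-6,-12,-18,-24,-30]}}

```text
time: 9.03
tool_pos: [0.5012, -0.1644, 0.1314]
orientation: [-0.0, 0.927, 0.375, 0.0]
contact_force: [-0.0, 0.6, -0.1]
opening: 0.042
grasp_force: 61.4
```

>>> {"api": "drive_tool", "payload": {"fingers": [0.8,0.8,0.8,0.8,0.8], "delta_pos": [[0,0,0],[0,0,0],[0,0,0],[0,0,0],[0,0,0]], "spin": [-6,-12,-18,-24,-30]}}

```text
time: 9.45
tool_pos: [0.5012, -0.1645, 0.1314]
orientation: [-0.0, 0.798, 0.602, 0.0]
contact_force: [-0.4, 0.4, -0.2]
opening: 0.0419
grasp_force: 61.4
```

>>> {"api": "drive_tool", "payload": {"fingers": [0.8,0.8,0.8,0.8,0.8], "delta_pos": [[0,0,0],[0,0,0],[0,0,0],[0,0,0],[0,0,0]], "spin": [-6,-12,-18,-24,-30]}}

```text
time: 9.87
tool_pos: [0.5012, -0.1646, 0.1314]
orientation: [-0.0, 0.615, 0.788, 0.0]
contact_force: [-0.2, 0.2, -0.5]
opening: 0.0418
grasp_force: 61.4
```

>>> {"api": "drive_tool", "payload": {"fingers": [0.8,0.8,0.8,0.8,0.8], "delta_pos": [[0,0,0],[0,0,0],[0,0,0],[0,0,0],[0,0,0]], "spin": [-6,-12,-18,-24,-30]}}

```text
time: 10.28
tool_pos: [0.5012, -0.1646, 0.1315]
orientation: [-0.0, 0.39, 0.921, 0.0]
contact_force: [-0.4, -0.1, -0.6]
opening: 0.0418
grasp_force: 61.4
```

>>> {"api": "drive_tool", "payload": {"fingers": [0.8,0.8,0.8,0.8,0.8], "delta_pos": [[0,0,0],[0,0,0],[0,0,0],[0,0,0],[0,0,0]], "spin": [-6,-12,-18,-24,-30]}}

```text
time: 10.7
tool_pos: [0.5012, -0.1648, 0.1315]
orientation: [-0.0, 0.139, 0.99, 0.0]
contact_force: [-0.3, 0.4, -0.3]
opening: 0.0419
grasp_force: 61.4
```

>>> {"api": "drive_tool", "payload": {"fingers": [0.8,0.8,0.8,0.8,0.8], "delta_pos": [[0,0,0],[0,0,0],[0,0,0],[0,0,0],[0,0,0]], "spin": [-6,-12,-18,-24,-30]}}

```text
time: 11.12
tool_pos: [0.5012, -0.1649, 0.1315]
orientation: [-0.0, -0.122, 0.993, 0.0]
contact_force: [1.1, 0.3, 0.3]
opening: 0.0421
grasp_force: 61.4
```

>>> {"api": "drive_tool", "payload": {"fingers": [0.8,0.8], "delta_pos": [[0,0,0],[0,0,0]], "spin": [0,0]}}

```text
time: 11.28
tool_pos: [0.5011, -0.1655, 0.1313]
orientation: [-0.0, -0.118, 0.993, 0.0]
contact_force: [-0.4, 0.1, -0.8]
opening: 0.042
grasp_force: 61.4
```

```bash
python3 - <<'E'
from h import *
p,o,s=pose();print(p,s['joints'].round(3),o.as_matrix().round(3))
X=np.array([.972,.234,0]);goal=np.array([.50083,-.16599,.0618])+.070*X+np.array([-.234,.972,0])*.0001
print(goal,(goal-p)@o.as_matrix()*100)
E
```

```text
[ 0.50109573 -0.16550053  0.13129336] [ 0.927  0.695 -0.991  2.1    0.833  0.808  1.218] [[-0.972 -0.234 -0.   ]
 [-0.234  0.972  0.001]
 [-0.     0.001 -1.   ]]
[ 0.5688466 -0.1495128  0.0618   ] [-6.96099143 -0.03447731  6.94942914]
```

>>> {"api": "drive_tool", "payload": {"fingers": [0.8,0.8,0.8,0.8,0.8], "delta_pos": [[-2,0,0],[-4.5,-0.1,0],[-6.9,-0.2,0],[-6.9,-0.2,2.5],[-6.9,-0.2,4.5]], "spin": [0,0,0,0,0]}}

```text
time: 11.7
tool_pos: [0.5716, -0.1514, 0.0869]
orientation: [0.002, -0.117, 0.993, -0.0]
contact_force: [-1.0, -0.5, -2.0]
opening: 0.0418
grasp_force: 61.4
```

>>> {"api": "drive_tool", "payload": {"fingers": [0.8,0.8,0.8], "delta_pos": [[0,0,0],[0,0,0],[0,0,0]], "spin": [0,0,0]}}

```text
time: 11.95
tool_pos: [0.5689, -0.1525, 0.0871]
orientation: [0.0, -0.117, 0.993, -0.0]
contact_force: [-0.1, 0.5, -0.9]
opening: 0.0419
grasp_force: 61.4
```

```bash
python3 - <<'E'
from h import *
p,o,s=pose();print(p,s['joints'].round(3),s['contact_force'],o.as_matrix()[:,0].round(4))
goal=np.array([.5686,-.1510,.0618]);print((goal-p)@o.as_matrix()*100)
a=snap('wrist','w7');b=snap('scene','s7')
c=b['pixels'][195:270,205:305,::-1];w=a['pixels'][:,:,::-1]
cv2.imwrite('pics/m7.png',np.hstack([cv2.resize(w,(400,300)),cv2.resize(c,(400,300),interpolation=cv2.INTER_CUBIC)]))
E
```

```text
[ 0.56894691 -0.15247372  0.08713005] [ 0.798  0.805 -0.915  1.99   0.899  0.818  1.161] [-0.12475133  0.49467597 -0.87373935] [-9.724e-01 -2.333e-01 -8.000e-04]
[1.37427322e-03 1.51815406e-01 2.53297992e+00]
```

View pics/m7.png

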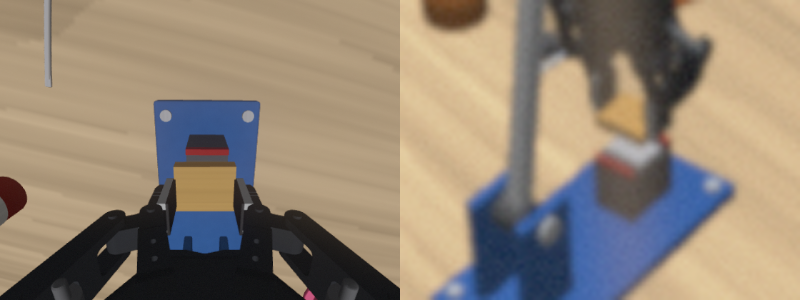

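The wrist view shows the tray over the nest, which sits slightly to the right of it (wall centre column 207.5, tray 205). The scene crop shows it hovering above the seat. I'll measure that offset with code.

```bash
python3 - <<'E'
from h import *
a=load('w7');p,o,s=pose();px=a['pixels'];H,S,V=cv2.split(cv2.cvtColor(px,cv2.COLOR_RGB2HSV))
red=((H<8)|(H>172))&(S>120)
brass=(H>12)&(H<26)&(S>90)
rows=range(205,226)
for v in rows:
    u=np.where(red[v,230:350])[0]+230
    if len(u)>20: print(v,u.min(),u.max(),(u.min()+u.max())/2)
Rm=o.as_matrix()
for v in(240,250,260,280):
    u=np.where(brass[v,225:350])[0]+225;print('b',v,u.min(),u.max(),(u.min()+u.max())/2)
L=lambda u,v,z:((atz(a,u,v,z)-p)@Rm*1000).round(1)
for v in(208,212):
    u=np.where(red[v,230:350])[0]+230
    if len(u)>20: print('wall',L(u.min()-.5,v,.066),L(u.max()+.5,v,.066))
v=232;u=np.where(brass[v,225:350])[0]+225
print('tray top',L(u.min()-.5,v,.0953),L(u.max()+.5,v,.0953))
col=px[190:300,285].astype(int);print(col[::2].tolist())
E
```

```text
207 261 318 289.5
208 260 318 289.0
209 260 319 289.5
210 260 319 289.5
211 260 319 289.5
212 260 319 289.5
213 260 319 289.5
214 260 319 289.5
215 260 319 289.5
216 260 319 289.5
b 240 243 329 286.0
b 250 243 329 286.0
b 260 246 327 286.5
b 280 247 326 286.5
wall [ 25.3 -16.3  21.6] [25.3 18.7 21.6]
wall [ 22.8 -16.4  21.6] [22.8 19.4 21.6]
tray top [ 22.  -21.9  -7.7] [22.  21.3 -7.7]
[[48, 46, 53], [46, 44, 51], [45, 43, 50], [48, 45, 53], [47, 44, 50], [47, 45, 51], [47, 44, 50], [47, 44, 49], [69, 35, 41], [75, 32, 36], [137, 48, 49], [141, 49, 50], [140, 47, 48], [140, 48, 48], [85, 76, 82], [81, 79, 83], [81, 78, 82], [84, 80, 83], [93, 78, 64], [95, 73, 50], [93, 72, 48], [95, 72, 47], [162, 130, 81], [172, 139, 86], [173, 141, 86], [170, 138, 85], [170, 138, 84], [172, 139, 86], [174, 140, 87], [172, 140, 86], [171, 139, 85], [174, 142, 87], [174, 142, 87], [174, 141, 87], [174, 141, 86], [174, 141, 86], [174, 141, 87], [172, 139, 85], [170, 137, 84], [169, 136, 83], [169, 136, 83], [170, 138, 84], [171, 139, 85], [172, 140, 85], [173, 139, 86], [173, 139, 86], [172, 138, 85], [174, 141, 87], [176, 143, 88], [173, 141, 87], [175, 142, 89], [176, 143, 89], [169, 137, 85], [57, 90, 143], [57, 90, 144]]
```

```bash
python3 - <<'E'
from h import *
a=load('w7');p,o,s=pose();Rm=o.as_matrix()
L=lambda u,v,z:((atz(a,u,v,z)-p)@Rm*1000).round(1)
print('outer',L(287,209.3,.066),'inner',L(287,217.3,.066),'tray edge',L(287,233.2,.0953),'tray far',L(287,293.5,.0953), p)
E
```

```text
outer [24.5  0.  21.6] inner [19.4  0.  21.6] tray edge [21.3 -0.  -7.7] tray far [-13.9   0.   -7.6] [ 0.56934381 -0.15294231  0.08765493]
```

>>> {"api": "drive_tool", "payload": {"fingers": [0.8,0.8,0.8,0.8], "delta_pos": [[-0.4,0.15,0.5],[-0.4,0.15,1],[-0.4,0.15,1],[-0.4,0.15,1]], "spin": [0,0,0,0]}}

```text
time: 12.38
tool_pos: [0.5718, -0.1509, 0.076]
orientation: [-0.0, -0.117, 0.993, 0.0]
contact_force: [-0.7, -0.0, -0.6]
opening: 0.0422
grasp_force: 61.4
```

```bash
python3 - <<'E'
from h import *
p,o,s=pose();Rm=o.as_matrix();a=snap('wrist','w8');print(p,s['contact_force'])
px=a['pixels'];H,S,V=cv2.split(cv2.cvtColor(px,cv2.COLOR_RGB2HSV));red=((H<8)|(H>172))&(S>120);brass=(H>12)&(H<26)&(S>90)
for v in range(195,235,3):
    u=np.where(red[v,230:350])[0]+230
    if len(u)>20: print(v,u.min(),u.max())
u=np.where(brass[250,225:350])[0]+225;print('b',u.min(),u.max())
print([(v,px[v,285].tolist()) for v in range(196,240)],[(v,px[v,285].tolist()) for v in range(288,298)])
E
```

```text
[ 0.57182258 -0.15091653  0.0759982 ] [-0.72449712 -0.04026715 -0.6094737 ]
207 257 318
210 256 320
213 256 320
216 257 320
b 243 329
[(196, [45, 45, 50]), (197, [45, 44, 52]), (198, [48, 46, 53]), (199, [45, 44, 51]), (200, [47, 45, 52]), (201, [47, 45, 50]), (202, [46, 44, 50]), (203, [47, 44, 50]), (204, [48, 44, 49]), (205, [49, 47, 52]), (206, [53, 43, 48]), (207, [71, 36, 40]), (208, [74, 32, 36]), (209, [75, 31, 35]), (210, [129, 43, 44]), (211, [139, 47, 46]), (212, [140, 47, 49]), (213, [140, 47, 46]), (214, [140, 48, 49]), (215, [140, 47, 47]), (216, [140, 47, 47]), (217, [141, 48, 47]), (218, [119, 58, 59]), (219, [90, 76, 80]), (220, [81, 78, 84]), (221, [82, 79, 84]), (222, [82, 79, 83]), (223, [83, 80, 85]), (224, [82, 78, 83]), (225, [82, 78, 83]), (226, [91, 76, 64]), (227, [95, 73, 50]), (228, [96, 75, 51]), (229, [94, 73, 47]), (230, [94, 72, 47]), (231, [95, 74, 47]), (232, [96, 75, 49]), (233, [113, 87, 54]), (234, [164, 132, 81]), (235, [172, 139, 86]), (236, [173, 140, 86]), (237, [174, 141, 87]), (238, [174, 141, 87]), (239, [172, 140, 87])] [(288, [175, 142, 88]), (289, [175, 142, 88]), (290, [176, 143, 89]), (291, [177, 143, 89]), (292, [177, 144, 89]), (293, [174, 142, 88]), (294, [170, 139, 86]), (295, [163, 134, 97]), (296, [59, 90, 144]), (297, [57, 89, 143])]
```

```bash
python3 - <<'E'
from h import *
a=load('w8');p,o,s=pose();Rm=o.as_matrix()
p=np.array([.57182,-.15092,.0760]);zt=p[2]-.0018
L=lambda u,v,z:((atz(a,u,v,z)-p)@Rm*1000).round(1)
print('wall out/in',L(288,209.7,.066),L(288,218.2,.066),L(256-.5,213,.066),L(320.5,213,.066))
print('tray near top/bot',L(286,233.2,zt+.01),L(286,225.8,zt),'far',L(286,295.4,zt+.01),L(242.5,250,zt+.01),L(329.5,250,zt+.01))
E
```

```text
wall out/in [27.5  0.  10. ] [22.5  0.  10. ] [ 25.6 -18.1  10. ] [25.6 18.1 10. ]
tray near top/bot [21.  -1.1 -8.2] [21.1 -1.1  1.8] far [-15.4  -1.1  -8.2] [ 11.7 -23.4  -8.2] [11.7 21.3 -8.2]
```

>>> {"api": "drive_tool", "payload": {"fingers": [0.8,0.8,0.8,0.8,0.8], "delta_pos": [[-0.05,0.1,0],[-0.05,0.1,0.4],[-0.05,0.1,0.8],[-0.05,0.1,1.1],[-0.05,0.1,1.2]], "spin": [0,0,0,0,0]}}

```text
time: 12.85
tool_pos: [0.5718, -0.1499, 0.0635]
orientation: [-0.001, -0.117, 0.993, 0.0]
contact_force: [0.2, 0.2, -1.1]
opening: 0.042
grasp_force: 61.4
```

>>> {"api": "drive_tool", "payload": {"fingers": [0.8,0.8,0.8], "delta_pos": [[0,0,0.1],[0,0,0.2],[0,0,0.2]], "spin": [0,0,0]}}

```text
time: 13.1
tool_pos: [0.5724, -0.1497, 0.0622]
orientation: [-0.0, -0.117, 0.993, 0.0]
contact_force: [0.8, -0.1, -1.3]
opening: 0.0421
grasp_force: 61.5
```

>>> {"api": "drive_tool", "payload": {"fingers": [0.8,0.8,0.8], "delta_pos": [[0,0,0.1],[0,0,0.1],[0,0,0.1]], "spin": [0,0,0]}}

```text
time: 13.35
tool_pos: [0.5725, -0.1497, 0.0619]
orientation: [0.0, -0.117, 0.993, -0.0]
contact_force: [-1.3, -0.8, 4.1]
opening: 0.042
grasp_force: 61.9
```

Contact at 0.0619, as predicted, so the tray is seated. Release and rise.

>>> {"api": "drive_tool", "payload": {"fingers": [0.6,0.4,0.2,0.2,0.2], "delta_pos": [[0,0,0],[0,0,0],[0,0,0],[0,0,0],[0,0,0]], "spin": [0,0,0,0,0]}}

```text
time: 13.77
tool_pos: [0.5724, -0.1498, 0.0611]
orientation: [-0.0, -0.117, 0.993, 0.0]
contact_force: [0.3, -1.1, -0.8]
opening: 0.0678
grasp_force: 0.0
```

>>> {"api": "drive_tool", "payload": {"fingers": [0,0,0,0,0], "delta_pos": [[0,0,-1],[0,0,-3],[0,0,-6],[0,0,-8],[0,0,-8]], "spin": [0,0,0,0,0]}}

```text
time: 14.18
tool_pos: [0.5755, -0.149, 0.1461]
orientation: [0.004, -0.118, 0.993, -0.001]
contact_force: [-1.0, 0.5, 0.3]
opening: 0.0855
grasp_force: 0.0
```

```bash
python3 - <<'E'
from h import *
p,o,s=pose();Rm=o.as_matrix();a=snap('wrist','w9');print(p,s['joints'].round(3))
px=a['pixels'];H,S,V=cv2.split(cv2.cvtColor(px,cv2.COLOR_RGB2HSV));red=((H<8)|(H>172))&(S>120);brass=(H>12)&(H<26)&(S>100)&(V>130)
k,l,st,ce=cv2.connectedComponentsWithStats(brass[180:330,230:340].astype(np.uint8));i=1+st[1:,4].argmax();x,y,w,h,A=st[i];x+=230;y+=180
print(x,y,w,h,A,w*h)
L=lambda u,v,z:((atz(a,u,v,z)-p)@Rm*1000).round(1)
print('tray',L(x-.5,y-.5,.07),L(x+w-.5,y+h-.5,.07))
k,l,st,ce=cv2.connectedComponentsWithStats(red[180:330,230:340].astype(np.uint8))
for q in st[1:]:
  if q[4]>30:
    X,Y,W,Hh,_=q;X+=230;Y+=180;print('red',q,L(X-.5,Y-.5,.066),L(X+W-.5,Y+Hh-.5,.066))
E
```

```text
[ 0.57554355 -0.14898579  0.14612502] [ 0.837  0.739 -0.989  1.951  0.804  0.898  1.231]
259 187 56 43 2375 2408
tray [ 24.8 -22.5  76. ] [-11.   21.9  76.2]
red [ 34   0  46   3 110] [ 29.5 -18.8  79.9] [27.1 17.2 79.9]
red [ 35  51  44   5 200] [-13.6 -19.   80.3] [-18.   17.4  80.2]
```

The tray is seated: it measures 36×44 mm at z = 0.07, centred within about 1 mm between the walls. Now for the lever: rise, go over the grip, descend and pinch it.

>>> {"api": "drive_tool", "payload": {"fingers": [0,0,0,0,0], "delta_pos": [[1,0,-3],[2,0,-6.5],[2.5,0,-10],[2.5,0,-13.5],[2.5,0,-17]], "spin": [0,0,0,0,0]}}

```text
time: 14.65
tool_pos: [0.5466, -0.1559, 0.3116]
orientation: [-0.001, -0.117, 0.993, 0.0]
contact_force: [-0.1, -0.9, -0.2]
opening: 0.0855
grasp_force: 0.0
```

>>> {"api": "drive_tool", "payload": {"fingers": [0,0,0,0,0], "delta_pos": [[0,0,-3],[0,0,-6],[0,0,-8],[0,0,-8],[0,0,-8]], "spin": [0,0,0,0,0]}}

```text
time: 15.07
tool_pos: [0.5481, -0.1556, 0.3916]
orientation: [0.0, -0.117, 0.993, -0.0]
contact_force: [0.3, -0.6, -0.5]
opening: 0.0854
grasp_force: 0.0
```

```bash
cat > go.py <<'E'
import sys
from h import *
p,o,s=pose();g=np.array(eval(sys.argv[1]));print(p,s['joints'].round(3),s['contact_force'].round(1),'delta cm',((g-p)@o.as_matrix()*100).round(2),o.as_matrix()[:,0].round(3))
E
python3 go.py "[.6604,-.1285,.291]"
```

```text
[ 0.54808943 -0.15562158  0.39157515] [ 1.048  0.457 -1.203  1.743  0.449  1.255  1.541] [ 0.3 -0.6 -0.5] delta cm [-11.55   0.03  10.06] [-0.973 -0.233 -0.   ]
```

>>> {"api": "drive_tool", "payload": {"fingers": [0,0,0,0,0], "delta_pos": [[-4,0,0],[-8,0,0],[-11.5,0,0],[-11.5,0,1],[-11.5,0,2]], "spin": [0,0,0,0,0]}}

```text
time: 15.48
tool_pos: [0.6603, -0.1274, 0.3683]
orientation: [-0.001, -0.119, 0.993, 0.001]
contact_force: [-0.5, 0.5, -0.2]
opening: 0.0856
grasp_force: 0.0
```

>>> {"api": "drive_tool", "payload": {"fingers": [0,0,0], "delta_pos": [[0,0,0.5],[0,0,0.5],[0,0,0.5]], "spin": [0,0,0]}}

```text
time: 15.73
tool_pos: [0.6583, -0.1298, 0.3651]
orientation: [-0.001, -0.117, 0.993, -0.0]
contact_force: [-0.8, 0.2, -0.3]
opening: 0.0854
grasp_force: 0.0
```

```bash
python3 go.py "[.6604,-.1285,.291]"; python3 - <<'E'
from h import *
p,o,s=pose();a=snap('wrist','w10');px=a['pixels'];H,S,V=cv2.split(cv2.cvtColor(px,cv2.COLOR_RGB2HSV));red=((H<8)|(H>172))&(S>150)
k,l,st,ce=cv2.connectedComponentsWithStats(red.astype(np.uint8))
L=lambda u,v,z:((atz(a,u,v,z)-p)@o.as_matrix()*1000).round(1)
for q in st[1:]:
  if q[4]>60: X,Y,W,Hh,_=q;print(q,L(X+W/2-.5,Y+Hh/2-.5,.315),L(X-.5,Y+Hh/2,.312),L(X+W-.5,Y+Hh/2,.312),L(X,Y-.5,.318),L(X,Y+Hh-.5,.318))
E
```

```text
[ 0.65831906 -0.12983867  0.36510105] [ 0.797  0.613 -1.095  1.56   0.557  1.316  1.436] [-0.8  0.2 -0.3] delta cm [-0.25  0.08  7.41] [-0.973 -0.232  0.003]
[275  88  24   3  72] [93.5 -0.8 50.4] [93.4 -8.5 53.4] [93.4  6.7 53.4] [94.1 -7.9 47.4] [92.4 -7.9 47.4]
[ 77 133  26  40 222] [  54.8 -133.7   50.3] [  54.3 -145.1   53.3] [  54.  -126.5   53.3] [  68.3 -137.7   47.3] [  41.8 -143.1   47.3]
[ 261  217   52   26 1325] [-0.5 -0.8 50.1] [ -2.1 -19.7  53.1] [-2.1 18.  53.1] [ 10.4 -18.5  47.1] [ -9.3 -19.1  47.1]
```

>>> {"api": "drive_tool", "payload": {"fingers": [0,0,0,0,0], "delta_pos": [[-0.15,0,2],[-0.15,0,4],[-0.15,0,6],[-0.15,0,7.4],[-0.15,0,7.4]], "spin": [0,0,0,0,0]}}

```text
time: 16.2
tool_pos: [0.6591, -0.1298, 0.2894]
orientation: [-0.003, -0.117, 0.993, -0.0]
contact_force: [-0.7, -0.2, -1.1]
opening: 0.0852
grasp_force: 0.0
```

>>> {"api": "drive_tool", "payload": {"fingers": [0.3,0.5,0.7,0.9,0.9], "delta_pos": [[0,0,0],[0,0,0],[0,0,0],[0,0,0],[0,0,0]], "spin": [0,0,0,0,0]}}

```text
time: 16.62
tool_pos: [0.6622, -0.1288, 0.294]
orientation: [0.001, -0.117, 0.993, -0.001]
contact_force: [-1.0, -1.2, 5.1]
opening: 0.0351
grasp_force: 61.7
```

>>> {"api": "drive_tool", "payload": {"fingers": [0.9,0.9], "delta_pos": [[0,0,0],[0,0,0]], "spin": [0,0]}}

```text
time: 16.78
tool_pos: [0.6622, -0.1288, 0.294]
orientation: [0.001, -0.117, 0.993, -0.001]
contact_force: [-0.3, -1.7, 6.5]
opening: 0.0349
grasp_force: 61.8
```

```bash
python3 go.py "[.6604,-.1285,.291]"; python3 -c "
import numpy as np
c=130
for d in list(range(80,-1,-10))+[-2]:
  a=np.deg2rad(d);a0=np.deg2rad(80);print(d,'toolx cm',round(22*(np.cos(a)-np.cos(a0)),1),'z down',round(22*(np.sin(a0)-np.sin(a)),1))"
```

```text
[ 0.66223852 -0.12881751  0.29402329] [ 0.774  0.671 -1.056  1.641  0.621  1.2    1.382] [-0.3 -1.7  6.5] delta cm [0.17 0.07 0.3 ] [-0.973 -0.233 -0.002]
80 toolx cm 0.0 z down 0.0
70 toolx cm 3.7 z down 1.0
60 toolx cm 7.2 z down 2.6
50 toolx cm 10.3 z down 4.8
40 toolx cm 13.0 z down 7.5
30 toolx cm 15.2 z down 10.7
20 toolx cm 16.9 z down 14.1
10 toolx cm 17.8 z down 17.8
0 toolx cm 18.2 z down 21.7
-2 toolx cm 18.2 z down 22.4
```

>>> {"api": "drive_tool", "payload": {"fingers": [0.9,0.9,0.9,0.9,0.9], "delta_pos": [[1.9,0,0.4],[3.7,0,1],[5.5,0,1.7],[7.2,0,2.6],[8.8,0,3.7]], "spin": [0,0,0,0,0]}}

```text
time: 17.2
tool_pos: [0.5805, -0.148, 0.2609]
orientation: [0.006, -0.117, 0.993, -0.001]
contact_force: [-1.4, -2.0, 20.2]
opening: 0.035
grasp_force: 67.8
```

>>> {"api": "drive_tool", "payload": {"fingers": [0.9,0.9,0.9,0.9,0.9], "delta_pos": [[1.5,0,1.1],[2.9,0,2.4],[4.2,0,3.8],[5.4,0,5.4],[6.4,0,7]], "spin": [0,0,0,0,0]}}

```text
time: 17.62
tool_pos: [0.5137, -0.1636, 0.1875]
orientation: [0.001, -0.117, 0.993, -0.001]
contact_force: [-4.4, -1.6, 14.3]
opening: 0.0348
grasp_force: 73.5
```

```bash
python3 go.py "[.5156,-.1630,.187]"
```

```text
[ 0.51373087 -0.16363209  0.18747114] [ 0.955  0.624 -1.041  2.038  0.71   0.889  1.32 ] [-4.4 -1.6 14.3] delta cm [-0.2   0.02  0.05] [-0.973 -0.232 -0.001]
```

>>> {"api": "drive_tool", "payload": {"fingers": [0.9,0.9,0.9,0.9,0.9], "delta_pos": [[0.9,0,1.7],[1.6,0,3.4],[2.2,0,5.3],[2.6,0,7.1],[2.9,0,9.1]], "spin": [0,0,0,0,0]}}

```text
time: 18.03
tool_pos: [0.4852, -0.1702, 0.0951]
orientation: [0.001, -0.117, 0.993, -0.0]
contact_force: [-3.0, -1.5, 10.5]
opening: 0.0348
grasp_force: 76.4
```

>>> {"api": "drive_tool", "payload": {"fingers": [0.9,0.9,0.9], "delta_pos": [[0.1,0,1],[0.1,0,1.8],[0.1,0,2]], "spin": [0,0,0]}}

```text
time: 18.28
tool_pos: [0.4843, -0.1705, 0.0742]
orientation: [-0.0, -0.117, 0.993, 0.0]
contact_force: [-3.3, -1.1, 9.0]
opening: 0.0347
grasp_force: 76.3
```

```bash
python3 go.py "[.4852,-.1711,.077]"
```

```text
[ 0.48425458 -0.17045541  0.07424613] [ 0.862  0.74  -0.865  2.162  0.946  0.685  1.133] [-3.3 -1.1  9. ] delta cm [-0.08 -0.08 -0.28] [-0.972 -0.233  0.   ]
```

>>> {"api": "drive_tool", "payload": {"fingers": [0.9,0.9,0.9], "delta_pos": [[0,0,0.2],[0,0,0.4],[0,0,0.4]], "spin": [0,0,0]}}

```text
time: 18.53
tool_pos: [0.4843, -0.1705, 0.071]
orientation: [-0.0, -0.117, 0.993, -0.0]
contact_force: [-4.1, -0.5, 9.7]
opening: 0.0349
grasp_force: 76.3
```

```bash
python3 go.py "[.4852,-.1711,.077]"; python3 - <<'E'
from h import *
b=snap('scene','s11');px=b['pixels'];H,S,V=cv2.split(cv2.cvtColor(px,cv2.COLOR_RGB2HSV));red=((H<8)|(H>172))&(S>130)
k,l,st,ce=cv2.connectedComponentsWithStats(red.astype(np.uint8))
nest=np.array([.570,-.1503,0]);X=np.array([.9726,.2325,0])
print('expected',proj(b,nest-.09*X+[0,0,.095]),proj(b,nest-.09*X+[0,0,.100]))
for q,c in zip(st[1:],ce[1:]):
  if q[4]>5 and 200<c[0]<330 and 130<c[1]<330:print(q,c)
E
```

```text
[ 0.48431635 -0.17045509  0.07101273] [ 0.858  0.744 -0.858  2.163  0.955  0.679  1.125] [-4.1 -0.5  9.7] delta cm [-0.07 -0.08 -0.6 ] [-0.973 -0.233  0.   ]
expected [280.20292411 209.29880519] [280.20904556 208.03909757]
[275 204   9   8  26] [279.15384615 206.65384615]
[258 325   4   5  11] [259.45454545 327.        ]
[275 326   3   4   6] [276.16666667 327.66666667]
```

>>> {"api": "drive_tool", "payload": {"fingers": [0.9,0.9,0.9,0.9], "delta_pos": [[0,0,0.3],[0,0,0.6],[0,0,0.8],[0,0,0.8]], "spin": [0,0,0,0]}}

```text
time: 18.92
tool_pos: [0.4844, -0.1707, 0.0685]
orientation: [-0.001, -0.117, 0.993, -0.004]
contact_force: [-17.6, -3.7, 60.5]
opening: 0.0347
grasp_force: 82.4
```

>>> {"api": "drive_tool", "payload": {"fingers": [0.9,0.9,0.9,0.9,0.9], "delta_pos": [[-0.1,0,-2.4],[-0.4,0,-4.4],[-0.8,0,-6.2],[-1.3,0,-8.1],[-2.1,0,-9.8]], "spin": [0,0,0,0,0]}}

```text
time: 19.33
tool_pos: [0.5032, -0.166, 0.1614]
orientation: [-0.002, -0.117, 0.993, -0.0]
contact_force: [-0.9, -0.7, 0.9]
opening: 0.0348
grasp_force: 78.4
```

>>> {"api": "drive_tool", "payload": {"fingers": [0.9,0.9,0.9,0.9,0.9], "delta_pos": [[-0.9,0,-1.7],[-1.9,0,-3.3],[-3.1,0,-4.9],[-4.4,0,-6.3],[-5.8,0,-7.6]], "spin": [0,0,0,0,0]}}

```text
time: 19.75
tool_pos: [0.5591, -0.153, 0.2369]
orientation: [-0.003, -0.117, 0.993, -0.001]
contact_force: [-1.6, -0.9, -0.3]
opening: 0.0347
grasp_force: 80.3
```

>>> {"api": "drive_tool", "payload": {"fingers": [0.9,0.9,0.9,0.9,0.9], "delta_pos": [[-1.5,0,-1.1],[-3.1,0,-2.2],[-4.8,0,-3.1],[-6.6,0,-3.8],[-8.4,0,-4.4]], "spin": [0,0,0,0,0]}}

```text
time: 20.17
tool_pos: [0.6423, -0.1335, 0.281]
orientation: [-0.002, -0.117, 0.993, -0.001]
contact_force: [-0.1, -2.2, -0.9]
opening: 0.0349
grasp_force: 82.6
```

>>> {"api": "drive_tool", "payload": {"fingers": [0.9,0.9,0.9], "delta_pos": [[-1,0,-0.2],[-1.8,0,-0.4],[-1.8,0,-0.4]], "spin": [0,0,0]}}

```text
time: 20.42
tool_pos: [0.6606, -0.1292, 0.285]
orientation: [-0.001, -0.117, 0.993, -0.001]
contact_force: [-0.8, -3.6, 8.0]
opening: 0.0348
grasp_force: 84.1
```

```bash
python3 go.py "[.6622,-.1288,.287]"
```

```text
[ 0.66060998 -0.12915955  0.28495756] [ 0.769  0.676 -1.046  1.651  0.625  1.188  1.378] [-0.8 -3.6  8. ] delta cm [-0.16 -0.   -0.2 ] [-0.973 -0.232  0.002]
```

Back at rest. Open and rise clear.

>>> {"api": "drive_tool", "payload": {"fingers": [0.5,0.2,0,0,0], "delta_pos": [[0,0,0],[0,0,0],[0,0,0],[0,0,0],[0,0,0]], "spin": [0,0,0,0,0]}}

```text
time: 20.83
tool_pos: [0.6601, -0.1284, 0.284]
orientation: [-0.0, -0.118, 0.993, 0.0]
contact_force: [0.4, 0.1, 0.1]
opening: 0.085
grasp_force: 0.0
```

>>> {"api": "drive_tool", "payload": {"fingers": [0,0,0,0,0], "delta_pos": [[0,0,-2],[0,0,-5],[0,0,-8],[0,0,-10],[0,0,-10]], "spin": [0,0,0,0,0]}}

```text
time: 21.25
tool_pos: [0.6628, -0.1272, 0.3899]
orientation: [0.005, -0.117, 0.993, -0.0]
contact_force: [0.3, 0.3, 0.5]
opening: 0.0855
grasp_force: 0.0
```

>>> {"api": "drive_tool", "payload": {"fingers": [0,0,0,0,0], "delta_pos": [[3,0,0],[6,0,0],[9,0,0],[9,0,0],[9,0,0]], "spin": [0,0,0,0,0]}}

```text
time: 21.67
tool_pos: [0.5713, -0.1507, 0.3836]
orientation: [-0.001, -0.117, 0.993, -0.001]
contact_force: [0.4, 0.3, -0.2]
opening: 0.0855
grasp_force: 0.0
```

```bash
python3 go.py "[.66,-.129,.312]"; python3 - <<'E'
from h import *
for n,t in(('top','t12'),('scene','s12')):
  b=snap(n,t);px=b['pixels'];H,S,V=cv2.split(cv2.cvtColor(px,cv2.COLOR_RGB2HSV));red=((H<6)|(H>172))&(S>130)
  k,l,st,ce=cv2.connectedComponentsWithStats(red.astype(np.uint8));g=proj(b,[.661,-.129,.315])
  for q,c in zip(st[1:],ce[1:]):
    if q[4]>5 and np.linalg.norm(c-g)<40:print(n,q,c.round(1))
  m=(H>12)&(H<24)&(S>150)
# tray check (wrist)
p,o,s=pose();a=snap('wrist','w12');H,S,V=cv2.split(cv2.cvtColor(a['pixels'],cv2.COLOR_RGB2HSV))
nest=np.array([.570,-.1503,.07]);q=proj(a,nest);print('nest px',q,p)
x0,y0=(q-35).astype(int);y0=max(y0,0);br=((H>12)&(H<26)&(S>100)&(V>130))[y0:y0+70,x0:x0+70].astype(np.uint8)
k,l,st,ce=cv2.connectedComponentsWithStats(br)
for z in st[1:]:
  if z[4]>50:
    x,y,w,h,A=z;x+=x0;y+=y0;print(z,[(((atz(a,*c,.07)-nest)@o.as_matrix())*1000).round(1).tolist() for c in((x-.5,y-.5),(x+w-.5,y+h-.5))])
E
```

```text
[ 0.57132523 -0.15071088  0.38357905] [ 0.982  0.489 -1.165  1.711  0.471  1.261  1.514] [ 0.4  0.3 -0.2] delta cm [-9.14  0.07  7.14] [-0.973 -0.232  0.002]
top [305 174   4   7  24] [306.5 177.2]
scene [233 174  12   9  73] [238.5 178.1]
nest px [287.1947404  164.06157549] [ 0.5733345  -0.14967123  0.38418267]
[ 21  23  28  23 621] [[19.6, -22.9, -0.0], [-16.7, 21.2, 0.0]]
```

The grip is back at its starting pixel position in the scene view, and the tray still lies flat and centred in the nest. Handing in.

```bash
python3 -c "
from rig import job
print(job.hand_in())"
```

```text
the job is handed in; nothing more can be done
None
```

The job is handed in (verdict not shown): the brass tray lies flat and centred, open side down in the press nest; the lever was swung down until it met hard resistance of about 60 N at its stop and is back at rest; the arm is clear of everything, and nothing else was knowingly touched, though I did not re-check the bystanders' positions at the end.

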